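# Draw a tile sample from the rack and lay it on the display stand

## Robot

A 6-joint arm with a two-finger parallel gripper is mounted at the origin on the work surface. World frame = base frame: x ahead of the robot, y to its left, z up, the work surface at z = 0. Lengths are in m, angles in rad, forces in N, time in s.
With the tool pointing down it reaches from about 0.35 to 0.975 m from the base axis. Payload 4.9 kg.
Tool frame: the origin (TCP) lies at the very end of the fingers, on their centre line; the grasp point (between the pads) lies 19 mm behind it (ctrl.grip_point_offset is the distance from the TCP to the grasp point, in m); z points along the fingers, y is the line along which they close (so a half turn about z gives the same grasp; the last joint's range is limited). The gripper opens to 85 mm and grips with 20 to 120 N. Pads are 22 mm wide; open, the fingers measure 114 mm over their backs; the gripper's body (76 mm by 85 mm) begins 54 mm behind the grasp point. The pads swing forward as they close: fully open they stand 13 mm farther back than shut.
Start: joints at [-0.119, 0.053, 1.613, -0, 1.476, -0.119], TCP at [0.625, 0, 0.231] pointing down, gripper open.
Joint ranges: [-3.01, 3.01], [-1.01, 2.22], [0.06, 2.58], [-1.02, 4.17], [0.09, 2.62], [-3.14, 3.14]. Speed limits (rad/s): [2.57, 2.57, 3.14, 3.14, 3.14, 3.14].

## Interface

Orientations are given as a rotation vector (axis times angle).
In Python, from station import ctrl gives the robot as it stands.
- The arm moves only by the tool send_rows, never from a script. Its argument "rows" is a list of rows, each a list of 3 entries, a list of its own where there are three numbers: the finger opening in cm, from 0 to 8.54, then the shift along the tool's x, y, z in cm, then the turn about the tool's z in degrees. A call has 1 to 10 rows; each row shifts and turns the commanded pose from where the row before left it, along the tool's axes as they then stand; what a row does not reach is not made up. A row lasts 1/8 s, in which the tool goes at most 62.5 mm and 10.7 degrees, less where a joint would pass 70% of its speed; a pose out of reach is approached as far as the arm can. A call with a gripper value outside its range is refused whole. The fingers move at their own pace and stop on an object; "newtons" is the grip in N (left out, the last holds). Time passes only in rows, so rows that do not move let the fingers close. It gives the time, the measured TCP pose, the force, the opening and the grip force at its end, in the units of the state.
- ctrl.get_obs(): the state, without advancing time (a new reading comes with each control period).
- ctrl.get_image(name): name is "scene" or "side" or "wrist"; returns a dict with "frame" (400x640x3 uint8, red, green, blue), "range_z" (400x640 float32, m along the optical axis (not along the pixel's ray), 0 where there is no reading), "fx", "fy", "cx", "cy" (pixels), "cam_to_world" (4x4, takes a point from camera to world coordinates). Camera axes: x right, y down, z forward; pixel columns grow to the right and rows downward; lengths in m; the calibration is good to about 2 mm. A picture is of the moment at which its call begins.
- ctrl.finish_job(): hands the job in; it is judged then, once.
The state is a dict: "t": time; "q": joint angles; "dq": joint speeds; "effort": joint torques, N m; "tool_pos": TCP position; "tool_rot": TCP orientation; "contact_force": force on the tool from outside, world axes, zero at the start; "wrist_torque": the same for the moment, N m; "opening": finger opening in m; "grip_force": force on a finger pad.
Only numpy, scipy, OpenCV 4.12 (cv2) and the standard library are available. Lean on these libraries where they do the work, as an engineer would, in place of code of your own. Each camera call takes 0.05 s, during which the arm holds its last target. There are 200 camera calls.

## Task

A customer wants to see the tile sample that has the flat upright pull tab. Draw it straight out of its slot in the low sample rack, keeping it level all the way, and lower it gently, tab up and centred lengthwise, into the two saddles of the display stand before you let go. Leave the sample with the round knob in the rack, and do not disturb the other things on the counter.

Things in the scene. Friction and masses are not known exactly. Their poses are not given: they have to be found in the camera images.
- rack: Low dark steel sample rack fixed to the counter, sizes in mm: 165 deep (x), 250 wide (y), 67 high. Origin: at counter level, middle of the front face; +x points into the rack, z up. Two slots run along x, their middles at y = +65 and y = -65, open at the front only; either may hold either sample. In front of the rack there is free air down to the counter.
- slot (a point): Middle of the mouth of the slot at y = +65 of the rack, on its floor, 50 mm above the counter; axes as the rack's. Both slots are alike: side walls 61 apart; lips, underside 12 above the floor and top 17 above it, reach over the board's edges and leave a gap 41 wide, open above, so a board leaves only by sliding out to -x. End wall 157 behind the mouth.
- sample_centre (a point): Centre of the sample to take: loose flat stone-faced board 180 mm long (x), 56 wide (y), 10 thick, 0.18 to 0.35 kg, in a slot with its tab end 45 to 65 out of the rack front. x along the board, tab at the -x end, z up. It balances within 8 mm of this centre, towards the tab, and slides with a few newtons of friction.
- sample_tab (a point): Middle of the sample's pull tab: flat upright steel plate 8 mm thick (x), 32 wide (y), standing 36 above the board's upper face. This point is 78 from the board's centre to -x, 25 above it, and 20 above the board's upper face. Axes as the board's.
- other_centre (a point): Centre of the other sample, the same board but with a round knob (28 mm across, 32 high) in place of the tab. It lies in the other slot and stays there.
- stand: Display stand fixed to the counter: sizes in mm: base plate 200 (x) x 100 (y) x 6, with two cross saddles, 12 thick, at x = +60 and x = -60. Origin: on the counter under the stand's centre, z up. The saddles' seats are 45 above the counter; the two prongs of each saddle are 70 apart (y) and reach 62 above the counter. A board laid in it lies along x, either way round, its underside at 45 and its centre over the origin.
- soap: Bystander: white soap bottle, 60 mm across, 140 high, loose, standing on the counter. Origin under its centre.
- cup: Bystander: white cup, 80 mm across, 95 high, loose. Origin under its centre.
- carton: Bystander: cardboard carton, in mm 110 (x) x 160 (y) x 60 high, loose. Origin under its centre.
Things that resemble listed ones, but are neither listed nor needed, are in the scene too. What is shaped like the stand but yellow is not meant. What is shaped like the part that bears sample_centre but green is not meant.

How it is judged:
By the outcome, as a careful person would: the job done as asked, in the order asked, and still so for the second after the job is handed in, with the robot touching nothing.
It also fails if it takes over 51 s, if anything falls off the work surface, if the arm or the gripper's body presses on something with over 40 N, if the wrist force passes 120 N, or if a joint passes its speed limit or range.

## Working session

There is one attempt and no reset: what is moved stays moved. The work goes in short steps, Python scripts to look and compute and a tool call to move; the robot and the scene stay as the last step left them, time stands still between calls to the robot, and variables do not carry over. Pictures are saved under pics/ and viewed, at most 10 in all, crops included, and the job is handed in when it is done.

Besides the shell and the picture viewer there is one more tool, called after "Call:" as name(argument=value, ...) on one line, values as JSON. send_rows: Moves the arm, as the interface text tells. Its arguments: {"type":"object","properties":{"rows":{"type":"array","items":{"type":"array"}},"newtons":{"type":"number"}},"required":["rows"]}

```bash
mkdir -p pics; ls
cat > h.py <<'E'
import numpy as np, cv2, pickle
from station import ctrl
def grab(n,tag):
    d=ctrl.get_image(n); pickle.dump(d,open(f'pics/{tag}.pkl','wb')); cv2.imwrite(f'pics/{tag}.png',d['frame'][:,:,::-1]); return d
def load(tag): return pickle.load(open(f'pics/{tag}.pkl','rb'))
def pts(d):
    z=d['range_z']; v,u=np.mgrid[:z.shape[0],:z.shape[1]]
    p=np.stack([(u-d['cx'])/d['fx']*z,(v-d['cy'])/d['fy']*z,z,np.ones_like(z)],-1)@np.array(d['cam_to_world']).T
    p[z<=0]=np.nan; return p[...,:3]
E
python3 - <<'E'
from h import *
a=grab('scene','s0');b=grab('side','d0');c=grab('wrist','w0')
for d in (a,b,c): print(np.round(d['cam_to_world'],3).tolist(),d['fx'])
print(ctrl.get_obs())
im=np.vstack([a['frame'],b['frame']])[:,:,::-1]
cv2.imwrite('pics/both.png',cv2.resize(im,(480,600),interpolation=cv2.INTER_AREA))
E
```

```text
pics
[[0.701, 0.491, -0.517, 1.258], [0.713, -0.497, 0.494, -0.685], [-0.014, -0.715, -0.699, 1.081], [0.0, 0.0, 0.0, 1.0]] 471.9282567784065
[[-0.787, -0.316, 0.529, -0.235], [-0.616, 0.437, -0.655, 0.927], [-0.024, -0.842, -0.539, 0.816], [0.0, 0.0, 0.0, 1.0]] 425.7481591110258
[[1.0, 0.0, -0.001, 0.624], [-0.0, -0.959, -0.284, 0.073], [-0.001, 0.284, -0.959, 0.372], [0.0, 0.0, 0.0, 1.0]] 326.66534076830277
{'t': 0.15, 'q': array([-1.19026579e-01,  5.32359960e-02,  1.61398349e+00,  2.58727323e-05,
        1.47599267e+00, -1.19014609e-01]), 'dq': array([ 0.00062753, -0.00058606, -0.00395013,  0.00022663,  0.00016679,
        0.00022454]), 'effort': array([ 5.10442842e-04, -3.94241810e+01, -3.70721948e+01, -1.15854355e-04,
        4.61802789e-03,  5.00508997e-05]), 'tool_pos': array([6.24514463e-01, 4.91210513e-05, 2.30323422e-01]), 'tool_rot': array([-2.22054581e+00, -2.22051374e+00,  1.54006321e-03]), 'contact_force': array([-0.10600053, -0.14525685,  0.14005083]), 'wrist_torque': array([-0.01865693,  0.00976507,  0.00243891]), 'grip_force': 0.0, 'opening': 0.08534594697516633}
```

View pics/s0.png

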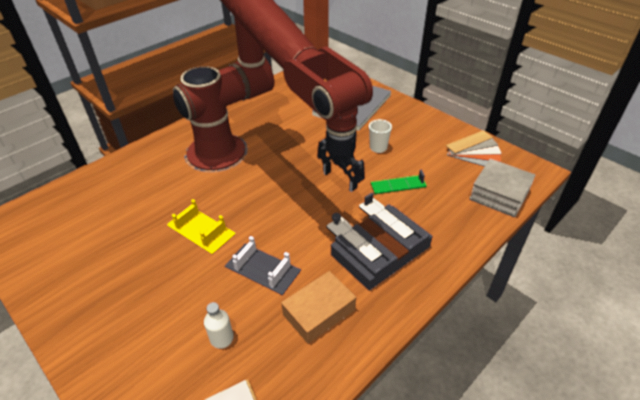

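View pics/d0.png

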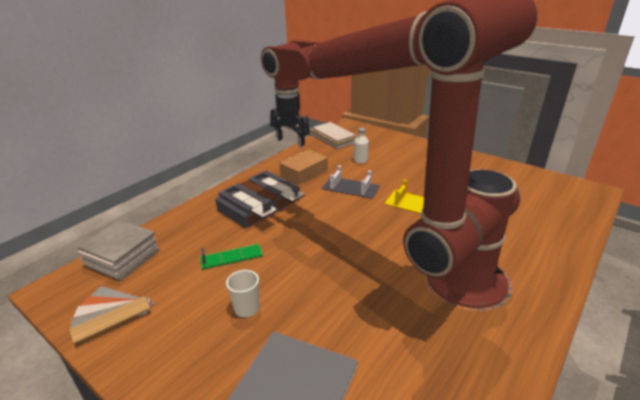

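Scene view: candidates for the sample are the near board in the rack with its handle at (336,219), the far board with its handle at (369,201), and the green decoy at (398,185), which is not meant. The stand is the dark one at (262,267); the yellow one at (201,227) is a decoy. The carton is at (318,305), the soap at (219,328) and the cup at (380,137). Next I'll take a close crop of both handles.

Run:
```python
from h import *
a=load('s0');b=load('d0')
c1=cv2.resize(a['frame'][185:290,315:440,::-1],(600,504),interpolation=cv2.INTER_CUBIC)
cv2.imwrite('pics/c1.png',c1)
w=load('w0')
cv2.imwrite('pics/w0c.png',w['frame'][:,:,::-1])
for nm,d in(('s',a),('d',b)):
    P=pts(d); hsv=cv2.cvtColor(d['frame'],cv2.COLOR_RGB2HSV)
    # heights histogram / components in region of work surface
    ok=np.isfinite(P[...,0])&(P[...,2]>.03)&(P[...,2]<.16)&(P[...,0]>.3)&(P[...,0]<1.3)&(abs(P[...,1])<.7)
    n,l,st,ce=cv2.connectedComponentsWithStats(ok.astype(np.uint8))
    for i in range(1,n):
        if st[i,4]<25: continue
        m=l==i; q=P[m]
        print(nm,st[i].tolist(),'min',q.min(0).round(3),'max',q.max(0).round(3),'rgb',np.median(d['frame'][m],0))
```

```text
s [369, 120, 22, 27, 496] min [0.372 0.391 0.03 ] max [0.454 0.475 0.099] rgb [171. 164. 147.]
s [472, 159, 63, 52, 1976] min [0.777 0.426 0.03 ] max [0.95  0.608 0.077] rgb [175. 164. 146.]
s [419, 170, 6, 9, 35] min [0.626 0.372 0.03 ] max [0.657 0.395 0.048] rgb [78. 66. 56.]
s [326, 193, 107, 93, 4995] min [ 0.593 -0.073  0.03 ] max [0.835 0.192 0.099] rgb [88. 83. 86.]
s [199, 216, 26, 26, 198] min [ 0.336 -0.301  0.03 ] max [ 0.364 -0.21   0.064] rgb [207.  175.5   0. ]
s [232, 237, 23, 30, 205] min [ 0.469 -0.287  0.03 ] max [ 0.504 -0.198  0.066] rgb [197. 185. 185.]
s [268, 253, 22, 30, 214] min [ 0.586 -0.256  0.03 ] max [ 0.618 -0.165  0.066] rgb [199.5 191.  191. ]
s [281, 271, 75, 68, 2709] min [ 0.696 -0.3    0.03 ] max [ 0.824 -0.13   0.066] rgb [224. 156.  90.]
s [204, 303, 28, 41, 798] min [ 0.615 -0.471  0.03 ] max [ 0.671 -0.412  0.144] rgb [188.5 176.5 158.5]
s [206, 381, 50, 19, 480] min [ 0.758 -0.562  0.03 ] max [ 0.832 -0.474  0.046] rgb [244. 233. 218.]
d [313, 123, 42, 19, 413] min [ 0.752 -0.628  0.03 ] max [ 0.965 -0.472  0.044] rgb [220. 194. 173.]
d [354
[... 179 characters left out ...]
[188.  127.5  77. ]
d [330, 166, 11, 18, 94] min [ 0.58 -0.25  0.03] max [ 0.614 -0.163  0.063] rgb [157.5 136.5 132. ]
d [215, 171, 89, 50, 2529] min [ 0.587 -0.055  0.03 ] max [0.834 0.196 0.097] rgb [88. 77. 76.]
d [361, 171, 10, 19, 87] min [ 0.465 -0.279  0.031] max [ 0.499 -0.195  0.062] rgb [161. 143. 136.]
d [395, 180, 12, 20, 101] min [ 0.334 -0.3    0.031] max [ 0.36  -0.207  0.063] rgb [180. 140.  10.]
d [77, 220, 79, 53, 2362] min [0.768 0.433 0.03 ] max [0.95  0.614 0.074] rgb [152. 137. 122.]
d [201, 248, 4, 11, 30] min [0.624 0.379 0.03 ] max [0.65  0.4   0.046] rgb [102.  85.  70.]
d [226, 270, 33, 41, 1063] min [0.37  0.398 0.03 ] max [0.451 0.478 0.097] rgb [158. 146. 130.]
```

View pics/c1.png

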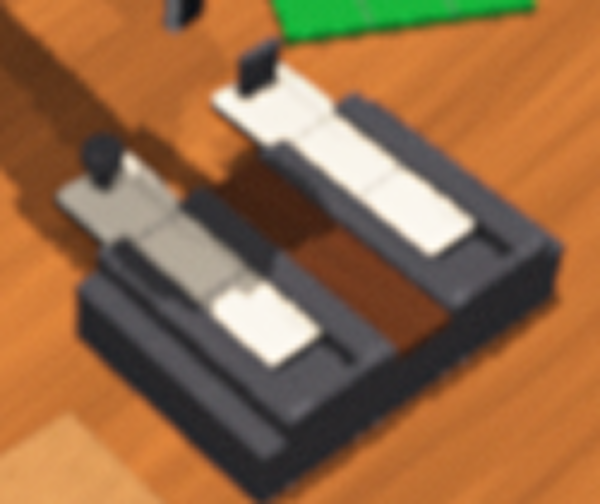

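View pics/w0c.png

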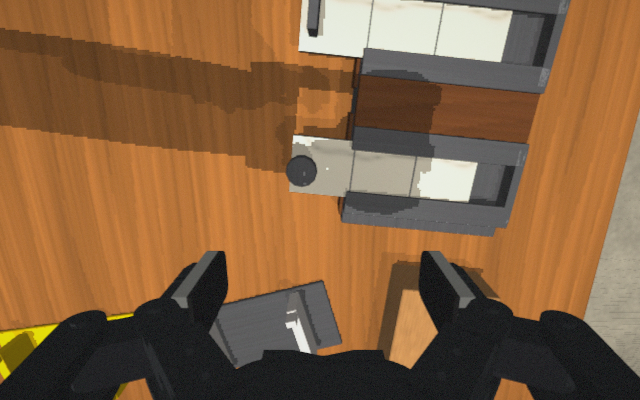

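The crop shows the flat upright tab on the far board, at scene (369,199) and wrist (314,17). The knob is on the near board, at scene (336,219) and wrist (301,171). I'll take the far board at rack y=+65 and fit the poses.

```bash
cat > m.py <<'E'
from h import *
def rect(q,name):
    (c,s,a)=cv2.minAreaRect((q[:,:2]*1000).astype(np.float32)); print(name,np.round(c,1),np.round(s,1),round(a,2),len(q), 'z',np.round(np.percentile(q[:,2],[2,50,98])*1000,1))
D={k:load(k+'0') for k in 'sdw'}; A={k:pts(d) for k,d in D.items()}
def sel(k,lo,hi,col=None):
    P=A[k]; m=np.all((P>lo)&(P<hi),-1)
    if col: m&=col(D[k]['frame'].astype(int))
    return P[m]
dark=lambda f:(f.max(-1)<125)&(f.max(-1)-f.min(-1)<30)
lite=lambda f:(f.min(-1)>100)&(f.max(-1)-f.min(-1)<70)
U=lambda lo,hi,c=None,ks='sdw':[(k,sel(k,lo,hi,c)) for k in ks]
for nm,lo,hi,c in [('tab',(.55,.06,.075),(.7,.25,.12),dark),('racktop',(.6,-.12,.061),(.9,.25,.072),dark),
   ('board',(.55,.06,.05),(.85,.25,.07),lite),('knob',(.55,-.1,.075),(.7,.05,.12),dark),('saddles',(.44,-.32,.02),(.64,-.14,.075),lambda f:f.max(-1)-f.min(-1)<60)]:
    L=U(lo,hi,c)
    for k,q in L:
        if len(q)>8: rect(q,nm+' '+k)
    rect(np.vstack([q for k,q in L]),nm+' all')
E
python3 m.py
```

```text
tab s [621.7 135.9] [32.2  9.1] 86.23 43 z [75.4 89.4 96.9]
tab d [615.1 140.8] [30.8  9.7] 86.35 52 z [75.2 86.6 96.5]
tab w [616.3 135.5] [23.1  7.3] 83.97 352 z [77.  95.5 97.2]
tab all [618.3 138.1] [35.6 16.3] 84.17 447 z [75.7 95.2 97.2]
racktop s [717.6  62.5] [218.6 213.6] 84.36 1499 z [61.8 66.1 70.3]
racktop d [710.6  66.7] [217.6 212.1] 84.87 691 z [61.4 64.9 68.9]
racktop w [713.3  59.6] [204.5 213.9] 84.54 15342 z [63.3 66.6 68.2]
racktop all [714.5  64.2] [221.6 220.7] 84.76 17532 z [62.5 66.6 68.4]
board s [712.2 126. ] [ 59.  219.7] 82.48 713 z [54.4 59.7 67.7]
board d [694.7 132.1] [ 58.  185.4] 83.37 386 z [54.5 58.5 65.8]
board w [714.6 119.3] [ 68.1 225.2] 89.06 11773 z [58.2 59.9 67.4]
board all [713.4 125.2] [ 72.6 223.7] 84.76 12872 z [57.3 59.9 67.4]
knob s [608.7   7.1] [27.1 26.8] 5.46 70 z [77.7 90.3 96.2]
knob d [603.3  13.6] [20.8 26.9] 39.05 43 z [75.2 88.2 92.6]
knob w [604.8  11.5] [25.7 27. ] 29.25 759 z [83.1 91.3 92.9]
knob all [606.6   8.9] [26.2 36.2] 33.85 872 z [81.5 91.2 93. ]
saddles s [ 543.8 -226.6] [135.3  92.6] 15.12 522 z [20.9 42.3 62.8]
saddles d [ 538.9 -220.7] [133.5  91.4] 15.46 222 z [20.9 41.7 61.2]
saddles w [ 545.  -220.6] [121.2  86.3] 15.94 884 z [20.7 43.5 61.7]
saddles all [ 541.9 -223.6] [137.4  99.3] 15.12 1628 z [20.8 42.9 61.9]
```

Heights agree: tab top 97 mm, board top 60, rack top 67. I'm taking the tab at (618,138) mm, rack yaw about -5.3°, and the stand at (541.5,-223) with yaw about 15.2°. Now moving above the tab.

Call:
send_rows(rows=[[4.5,[3.5,-0.2,0],2],[4.5,[3.5,-0.2,0],2],[4.5,[3.4,-0.2,0],1.3],[4.5,[3.4,-0.3,0],0],[4.5,[0,0,4],0],[4.5,[0,0,4],0],[4.5,[0,0,0],0]], newtons=60)

```text
t: 1.02
tool_pos: [0.6196, 0.138, 0.1464]
tool_rot: [-2.317, -2.113, 0.012]
contact_force: [0.3, 0.5, -0.2]
opening: 0.0452
grip_force: 0.0
```

Run:
```python
from h import *
d=grab('wrist','w1'); o=ctrl.get_obs(); print(o['t'],o['tool_pos'],o['tool_rot'])
P=pts(d);f=d['frame'].astype(int)
m=np.all((P>(.55,.09,.085))&(P<(.66,.19,.12)),-1)&(f.max(-1)<125)
n,l,st,ce=cv2.connectedComponentsWithStats(m.astype(np.uint8))
for i in range(1,n):
    if st[i,4]>20:
        q=P[l==i];print(st[i],cv2.minAreaRect((q[:,:2]*1000).astype(np.float32)),np.percentile(q[:,2],[2,50,98]))
```

```text
1.075 [0.62149053 0.1381246  0.14956904] [-2.31999381 -2.11472308  0.00508184]
[313 187  13  52 553] ((616.5106201171875, 140.74142456054688), (31.810688018798828, 7.482084274291992), 84.33232879638672) [0.08767601 0.09543257 0.09658897]
```

View pics/w1.png

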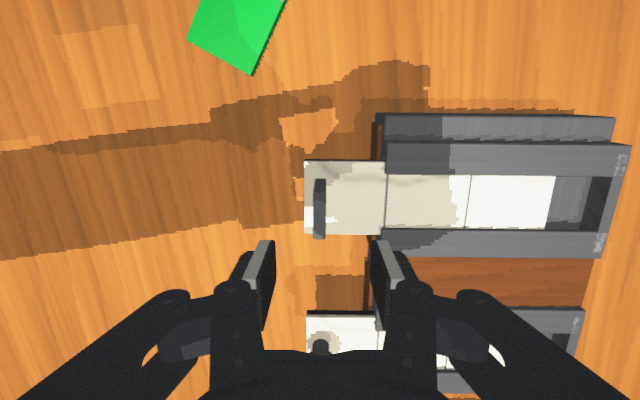

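The wrist view confirms the flat tab at (319,208), centre (616.5,140.7) mm. Correcting the offset, then descending.

Call:
send_rows(rows=[[4.5,[0.2,-0.5,1.5],0.2],[4.5,[0,0,2.5],0],[4.5,[0,0,2.4],0],[4.5,[0,0,1.0],0],[4.5,[0,0,1.0],0],[4.5,[0,0,0],0],[4.5,[0,0,0],0]])

```text
t: 1.95
tool_pos: [0.6186, 0.1408, 0.0683]
tool_rot: [2.325, 2.112, 0.002]
contact_force: [-0.1, -0.1, -0.0]
opening: 0.0449
grip_force: 0.0
```

Run:
```python
from h import *
d=grab('wrist','w2'); o=ctrl.get_obs(); print(o['t'],o['tool_pos'],o['tool_rot'],o['contact_force'])
```

```text
2.0 [0.61870664 0.14075482 0.06842122] [2.32473347e+00 2.11151469e+00 2.31149681e-03] [-0.34641384  0.31999517 -0.2460502 ]
```

View pics/w2.png

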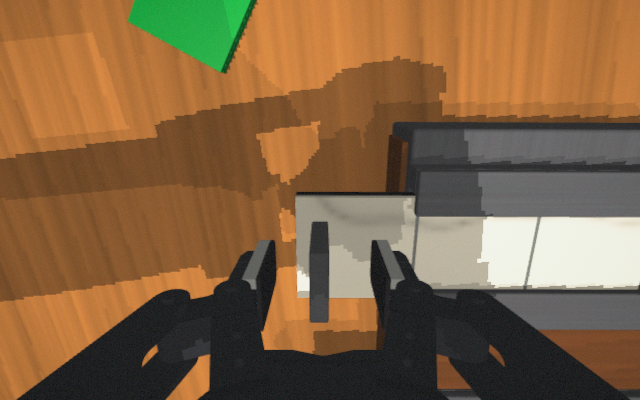

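The tab at (319,270) sits between the pads (gap 273–372). Lowering 3 mm, shifting 1 mm, then closing at 100 N.

Call:
send_rows(rows=[[4.5,[0,-0.1,0.3],0],[3,[0,0,0],0],[1.5,[0,0,0],0],[0.5,[0,0,0],0],[0,[0,0,0],0],[0,[0,0,0],0],[0,[0,0,0],0],[0,[0,0,0],0]], newtons=100)

```text
t: 3.0
tool_pos: [0.617, 0.1407, 0.0645]
tool_rot: [2.325, 2.112, -0.0]
contact_force: [-2.2, -1.2, 2.7]
opening: 0.0066
grip_force: 97.6
```

Call:
send_rows(rows=[[0,[0,0,-0.1],0],[0,[0,-0.5,0],0],[0,[0,-1,0],0],[0,[0,-1,0],0],[0,[0,0,0],0]])

```text
t: 3.62
tool_pos: [0.5909, 0.1434, 0.065]
tool_rot: [-2.325, -2.112, 0.001]
contact_force: [0.0, -0.1, -2.2]
opening: 0.0065
grip_force: 97.5
```

Call:
send_rows(rows=[[0,[0,-1.5,0],0],[0,[0,-1.5,0],0],[0,[0,-1.5,0],0],[0,[0,-1.5,0],0],[0,[0,-1.5,0],0],[0,[0,0,0],0]])

```text
t: 4.38
tool_pos: [0.5163, 0.1506, 0.0652]
tool_rot: [-2.325, -2.113, 0.0]
contact_force: [0.1, -0.8, -1.8]
opening: 0.0063
grip_force: 97.7
```

Run:
```python
from h import *
d=grab('side','d3'); w=grab('wrist','w3')
cv2.imwrite('pics/c3.png',np.hstack([cv2.resize(d['frame'][140:260,190:350,::-1],(480,360),interpolation=cv2.INTER_CUBIC),cv2.resize(w['frame'][:,:,::-1],(320,360))]))
P=pts(w);f=w['frame'].astype(int)
m=np.all((P>(.5,.09,.05))&(P<(.66,.2,.07)),-1)&(f.min(-1)>100)
q=P[m];A=np.c_[q[:,:2]-q[:,:2].mean(0),np.ones(len(q))];print(len(q),np.linalg.lstsq(A,q[:,2],rcond=None)[0])
```

```text
26831 [-0.0002726   0.0016408   0.06041632]
```

View pics/c3.png

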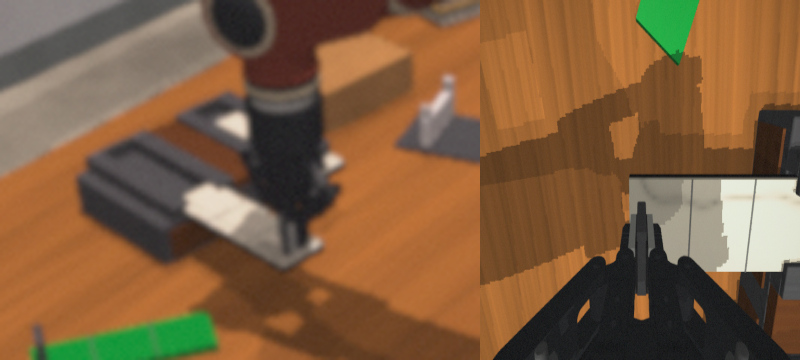

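The board is held level (fitted slope below 0.002), with its rear still in the slot at crop pixel (190,200). Continuing to pull it clear.

Call:
send_rows(rows=[[0,[0,-1.5,0],0],[0,[0,-1.5,0],0],[0,[0,-1.5,0],0],[0,[0,-1.5,0],0],[0,[0,-0.6,0],0],[0,[0,0,0],0],[0,[0,0,-1],0],[0,[0,0,-2],0],[0,[0,0,-2.5],0],[0,[0,0,-2],0]])

```text
t: 5.72
tool_pos: [0.4528, 0.1567, 0.1424]
tool_rot: [2.325, 2.111, 0.003]
contact_force: [-0.1, -0.3, -1.9]
opening: 0.006
grip_force: 97.7
```

```bash
cat > tilt.py <<'E'
from h import *
import sys
w=grab('wrist',sys.argv[1]); o=ctrl.get_obs(); print(o['t'],o['tool_pos'],o['tool_rot'],o['contact_force'],o['grip_force'])
P=pts(w);f=w['frame'].astype(int); R=cv2.Rodrigues(np.array(o['tool_rot']))[0]
L=(P-o['tool_pos'])@R   # tool coords
m=np.all((L>(-.04,-.03,-.015))&(L<(.04,.19,.03)),-1)&(f.min(-1)>90)&(f.max(-1)-f.min(-1)<70)
q=L[m];A=np.c_[q[:,:2],np.ones(len(q))];c=np.linalg.lstsq(A,q[:,2],rcond=None)[0]
print(len(q),'slopes',c,'rect mm',cv2.minAreaRect((q[:,:2]*1000).astype(np.float32)),'ext',np.percentile(q[:,:2],[.5,99.5],axis=0)*1000, 'yaw',np.degrees(np.arctan2(R[1,1],R[0,1])))
E
python3 tilt.py w4
```

```text
5.775 [0.45447143 0.1570581  0.14541817] [2.32299845 2.10946286 0.00923603] [2.80114482 0.19294715 0.56807711] 97.99980998039246
29956 slopes [0.00181994 0.00677824 0.00799072] rect mm ((-1.1573429107666016, 74.47427368164062), (56.902549743652344, 177.28721618652344), 0.08507942408323288) ext [[-28.65544532 -12.54879917]
 [ 26.93657592 157.89201544]] yaw -5.516586211029304
```

Clear of the rack, level, and about 130 mm high. Traversing to the stand.

Call:
send_rows(rows=[[0,[-2,0.5,0],0],[0,[-3.5,0.5,0],0],[0,[-4.5,0.5,0],0],[0,[-5,0.5,0],0],[0,[-5,0.5,0],0],[0,[-5,0.5,0],0],[0,[-5,0.5,0],0],[0,[-4.5,0.5,0],0],[0,[-3,0.5,0],0],[0,[-2.1,0.5,0],0]])

```text
t: 7.02
tool_pos: [0.4637, -0.244, 0.1405]
tool_rot: [2.327, 2.11, -0.0]
contact_force: [0.1, -0.2, -2.0]
opening: 0.0062
grip_force: 97.9
```

Call:
send_rows(rows=[[0,[0,0,0],-3],[0,[0,0,0],-5],[0,[0,0,0],-5],[0,[0,0,0],-5],[0,[0,0,0],-2.7],[0,[0,0,0],0],[0,[0,0,0],0]])

```text
t: 7.9
tool_pos: [0.4637, -0.2422, 0.1403]
tool_rot: [1.909, 2.495, 0.0]
contact_force: [0.3, 0.2, -1.7]
opening: 0.0067
grip_force: 97.9
```

```bash
python3 tilt.py w5
python3 - <<'E'
from h import *
w=load('w5'); s=grab('scene','s5'); d=grab('side','d5'); P=pts(w); f=w['frame'].astype(int)
for nm,v in(('s',s),('d',d),('w',w)):
    P=pts(v)
    m=np.all((P>(.42,-.34,.02))&(P<(.66,-.12,.075)),-1)
    q=P[m]
    if len(q)>10: print(nm,len(q),cv2.minAreaRect((q[:,:2]*1000).astype(np.float32)))
    m=np.all((P>(.42,-.34,.122))&(P<(.7,-.12,.145)),-1)&(v['frame'].min(-1)>100); q=P[m]
    if len(q)>10: print(nm,'board',len(q),cv2.minAreaRect((q[:,:2]*1000).astype(np.float32)),np.median(q[:,2]))
cv2.imwrite('pics/c5.png',np.hstack([cv2.resize(w['frame'][:,:,::-1],(400,250)),cv2.resize(s['frame'][180:330,190:430,::-1],(400,250))]))
E
```

```text
7.95 [ 0.46365015 -0.24222807  0.14032777] [ 1.90841418e+00  2.49547322e+00 -2.13769536e-05] [ 0.49810873  0.3501442  -1.93423401] 97.88901686668396
29912 slopes [8.54471433e-05 1.50893370e-03 5.00176228e-03] rect mm ((-0.5428123474121094, 76.4647216796875), (57.17805862426758, 177.38575744628906), 0.03806361183524132) ext [[-27.9510726  -10.59404222]
 [ 27.65718409 160.04536088]] yaw 15.18606664348601
s 474 ((543.3211059570312, -227.69207763671875), (136.83323669433594, 93.2548828125), 16.447053909301758)
s board 1026 ((542.848876953125, -224.11703491210938), (181.489013671875, 61.4803352355957), 13.510831832885742) 0.13464652360479062
d 228 ((540.208984375, -220.06527709960938), (135.2000732421875, 91.6021957397461), 15.771910667419434)
d board 295 ((549.8253784179688, -218.22329711914062), (158.7974090576172, 65.05636596679688), 16.100332260131836) 0.13376422265397603
w 2893 ((533.8475952148438, -202.83090209960938), (132.1415252685547, 44.94557571411133), 15.303394317626953)
w board 29588 ((537.5870361328125, -222.72178649902344), (177.38575744628906, 57.178123474121094), 15.147948265075684) 0.13520179585353473
```

View pics/c5.png

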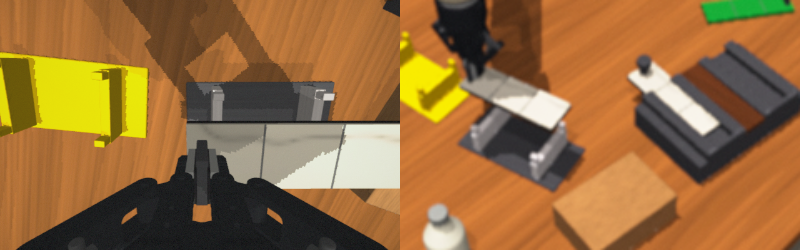

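The board sits over the dark stand (scene crop at (515,105)) and lines up within about 2 mm of the saddles, at matching yaw of 15.2° each. Fine shift, then lowering.

Call:
send_rows(rows=[[0,[-0.15,0.1,0.5],0],[0,[0,0,1.5],0],[0,[0,0,1.5],0],[0,[0,0,1.2],0],[0,[0,0,0.8],0],[0,[0,0,0.5],0],[0,[0,0,0.5],0],[0,[0,0,0.5],0],[0,[0,0,0.4],0],[0,[0,0,0],0]])

```text
t: 9.3
tool_pos: [0.4647, -0.2433, 0.066]
tool_rot: [-1.908, -2.495, 0.0]
contact_force: [-0.2, -0.4, -1.4]
opening: 0.0066
grip_force: 98.0
```

```bash
python3 tilt.py w6
python3 - <<'E'
from h import *
w=load('w6'); s=grab('scene','s6')
cv2.imwrite('pics/c6.png',np.hstack([cv2.resize(w['frame'][:,:,::-1],(400,250)),cv2.resize(s['frame'][210:310,190:350,::-1],(400,250),interpolation=cv2.INTER_CUBIC)]))
E
```

```text
9.35 [ 0.46483792 -0.24343542  0.06622488] [-1.90805913e+00 -2.49559164e+00  8.17248493e-06] [ 0.54628532 -0.77164178 -1.70258059] 97.95728802680969
32147 slopes [0.03416111 0.01279349 0.0046674 ] rect mm ((-0.016155242919921875, 75.9085693359375), (177.01478576660156, 79.99057006835938), 89.98735809326172) ext [[-37.85228558 -10.80077875]
 [ 39.18011491 159.60786236]] yaw 15.198979002541497
```

View pics/c6.png

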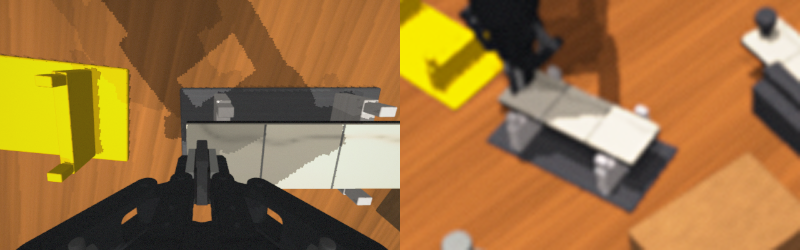

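The board is between the prongs (wrist crop: prongs at (375,110) and (357,197)). Checking the clearances from the prong points in tool axes.

Run:
```python
from h import *
w=load('w6'); o=ctrl.get_obs(); P=pts(w); R=cv2.Rodrigues(np.array(o['tool_rot']))[0]; L=(P-o['tool_pos'])@R*1000
m=(P[...,2]>.052)&(P[...,2]<.068)&(abs(L[...,0])>30.5)&(abs(L[...,0])<60)&(L[...,1]>-10)&(L[...,1]<175)
n,l,st,ce=cv2.connectedComponentsWithStats(m.astype(np.uint8))
for i in range(1,n):
    if st[i,4]>15: q=L[l==i]; print(st[i],np.percentile(q,[2,98],axis=0).round(1).tolist())
```

```text
[347 167  27  21 529] [[33.9, 11.2, 3.8], [41.3, 22.7, 13.0]]
[590 167  45  21 778] [[33.7, 130.4, 3.7], [41.7, 142.2, 13.7]]
[558 304  37  25 675] [[-43.9, 130.6, 4.0], [-35.8, 142.6, 14.1]]
```

Call:
send_rows(rows=[[0,[0,-0.1,0.1],0],[0,[0,0,0.2],0],[0,[0,0,0.1],0],[0,[0,0,0.1],0],[0,[0,0,0.05],0],[0,[0,0,0],0],[0,[0,0,0],0]])

```text
t: 10.28
tool_pos: [0.464, -0.2437, 0.0609]
tool_rot: [1.908, 2.496, -0.0]
contact_force: [0.6, 0.0, -1.1]
opening: 0.0067
grip_force: 98.0
```

Call:
send_rows(rows=[[0,[0,0,0.05],0],[0,[0,0,0.05],0],[0,[0,0,0],0],[0,[0,0,0],0]])

```text
t: 10.78
tool_pos: [0.4639, -0.2437, 0.0598]
tool_rot: [-1.908, -2.496, 0.0]
contact_force: [0.4, 0.2, -1.7]
opening: 0.0065
grip_force: 97.9
```

Call:
send_rows(rows=[[0,[0,0,0.05],0],[0,[0,0,0],0],[0,[0,0,0],0]])

```text
t: 11.15
tool_pos: [0.464, -0.2438, 0.0595]
tool_rot: [1.908, 2.496, 0.0]
contact_force: [-1.7, 0.5, 0.8]
opening: 0.0065
grip_force: 98.3
```

Call:
send_rows(rows=[[0,[0,0,0.04],0],[0,[0,0,0],0],[0,[0,0,0],0]])

```text
t: 11.52
tool_pos: [0.464, -0.2438, 0.0595]
tool_rot: [1.908, 2.496, -0.0]
contact_force: [-3.6, 1.6, 5.8]
opening: 0.0065
grip_force: 99.0
```

Seated, with contact force rising to about 6 N. Releasing gently.

Call:
send_rows(rows=[[0,[0,0,0],0],[0.8,[0,0,0],0],[1.0,[0,0,0],0],[1.5,[0,0,0],0],[2.5,[0,0,0],0],[4,[0,0,0],0],[4,[0,0,0],0],[4,[0,0,0],0]], newtons=20)

```text
t: 12.52
tool_pos: [0.4639, -0.2437, 0.0589]
tool_rot: [-1.908, -2.496, -0.0]
contact_force: [-0.8, 0.2, -0.6]
opening: 0.0401
grip_force: 0.0
```

Call:
send_rows(rows=[[4,[0,0,-0.5],0],[4,[0,0,-1.5],0],[4,[0,0,-3],0],[4,[0,0,-4],0],[4,[0,0,-4],0],[4,[0,0,-3],0],[4,[0,0,0],0],[4,[0,0,0],0]])

```text
t: 13.52
tool_pos: [0.4636, -0.2435, 0.2184]
tool_rot: [-1.908, -2.495, 0.0]
contact_force: [0.1, 0.0, -0.1]
opening: 0.0401
grip_force: 0.0
```

Run:
```python
from h import *
w=grab('wrist','w7'); s=grab('scene','s7'); o=ctrl.get_obs(); print(o['t'],o['tool_pos'])
P=pts(w); f=w['frame']; R=cv2.Rodrigues(np.array(o['tool_rot']))[0]; L=(P-o['tool_pos'])@R*1000
m=(P[...,2]>.051)&(P[...,2]<.058)&(abs(L[...,0])<29)&(L[...,1]>-20)&(L[...,1]<190)&(f.min(-1)>90)
q=L[m]; print('board',cv2.minAreaRect(q[:,:2].astype(np.float32)),np.median(P[m][:,2]))
m=(P[...,2]>.048)&(P[...,2]<.068)&(abs(L[...,0])>31)&(abs(L[...,0])<60)&(L[...,1]>-10)&(L[...,1]<175)
n,l,st,ce=cv2.connectedComponentsWithStats(m.astype(np.uint8))
for i in range(1,n):
    if st[i,4]>15: q=L[l==i]; print(st[i],np.percentile(q,[2,98],axis=0).round(1).tolist())
cv2.imwrite('pics/c7.png',np.hstack([cv2.resize(w['frame'][:,:,::-1],(400,250)),cv2.resize(s['frame'][180:330,190:430,::-1],(400,250),interpolation=cv2.INTER_CUBIC)]))
```

```text
13.625 [ 0.46313983 -0.243166    0.21712481]
board ((-1.1865806579589844, 78.92999267578125), (55.48246383666992, 180.13232421875), 0.08047295361757278) 0.05464952479311938
[337 134  13  11 134] [[32.3, 13.4, 154.4], [40.1, 24.3, 168.7]]
[462 134  20  10 181] [[33.3, 132.6, 154.0], [40.5, 144.4, 168.6]]
[336 212  13  12 146] [[-45.1, 13.4, 154.1], [-37.6, 25.1, 168.5]]
[453 212  19  12 182] [[-45.1, 133.0, 154.1], [-37.2, 144.6, 168.2]]
```

View pics/c7.png

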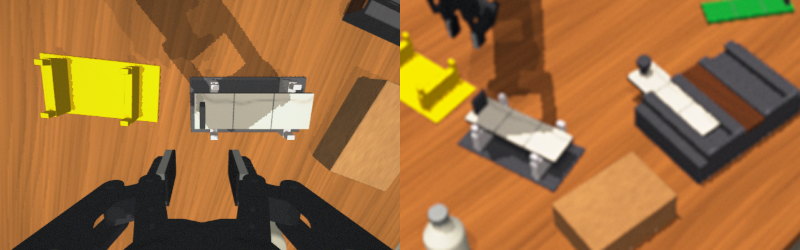

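The board lies flat in both saddles, tab up, with its centre at 78.9 mm against 78.9 for the saddles. The knob sample is still in the rack and everything else is undisturbed.

```bash
python3 -c "
from station import ctrl
print(ctrl.finish_job())"
```

```text
the job is handed in; nothing more can be done
None
```

The tabbed sample is in the dark display stand, tab up, level and centred lengthwise to within about 1 mm; the knob sample is still in the rack, nothing else on the counter looked disturbed, and I handed the job in at about 14 s.

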